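Load a slide carrier under the spring clip of a smear stage

ROBOT

A 7-joint arm with a two-finger parallel gripper is mounted at the origin on the work surface; the furniture and walls round the work are solid. World frame = base frame: x ahead of the robot, y to its left, z up, the work surface at z = 0. Lengths are in m, angles in rad, forces in N, time in s.
With the tool pointing down it reaches from about 0.425 to 0.925 m from the base axis. Payload 6.8 kg.
Tool frame: the origin (TCP) lies on the front face of the gripper's body, between the roots of the fingers; the fingertips stand 73 mm ahead of it and the grasp point (between the pads) lies 54 mm ahead of it (env.nose_length is the distance from the TCP to the fingertips, in m); z points along the fingers, y is the direction in which the jaws open and shut (so a half turn about z gives the same grasp; the last joint's range is limited). The gripper opens to 85 mm and grips with 20 to 120 N. Pads are 22 mm wide; open, the fingers measure 114 mm over their backs; the gripper's body (76 mm by 85 mm) begins 54 mm behind the grasp point. The pads swing forward as they close: fully open they stand 13 mm farther back than shut.
Start: joints at [-1.411, 0.477, 0.022, 1.555, -0.011, 1.109, -0.083], TCP at [0.179, 0.651, 0.304] pointing down, gripper open.
Joint ranges: [-2.96, 2.96], [-0.34, 2.1], [-1.41, 1.46], [0.24, 2.44], [-1.37, 4.51], [0.17, 1.92], [-2.96, 2.96]. Speed limits (rad/s): [2.39, 2.39, 3.14, 3.14, 3.14, 3.14, 3.14].

INTERFACE

Orientations are given as a unit quaternion [w, x, y, z].
In Python, from cell import env, kin, camera, calibration, job gives the robot as it stands. The module is installed in compiled form; this text tells all that it offers. Calls block until the motion is done:
- env.reach(position, orientation): joint-space move of the TCP to a pose.
- env.movel(position, velocity=0.15, rot=None, stop_force=None): straight line of the TCP; rot=None keeps the orientation; velocity is the mean speed in m/s. With stop_force (N) it stops when the force on the tool has changed by that much, and returns True; else False.
- env.goto_joints(angles): joint-space move.
- env.grip(opening, f_grip=None): finger opening in m; f_grip is the grip in N (None keeps the last); returns when the fingers have stopped.
- env.dwell(seconds).
- kin.inverse_kinematics(position, orientation): joint angles nearest the present ones, or None.
- env.get_state(): the state.
- camera(name): name is "side" or "top" or "wrist"; returns (picture, depth): 480x640x3 uint8, blue, green, red; 480x640 float32, m along the optical axis (not along the pixel's ray), 0 where there is no reading.
- calibration(name): a dict with "fx", "fy", "cx", "cy" (pixels), "rvec" (rotation vector, rad) and "tvec" (3), from world to camera coordinates, as OpenCV has them. Camera axes: x right, y down, z forward; pixel columns grow to the right and rows downward; lengths in m; the calibration is good to about 2 mm. The wrist camera is an equidistant fisheye: a pixel r from the principal point sees the ray r / f radians off the axis. A picture is of the moment at which its call begins: read the wrist's pose just before it. calibration takes no time and is no camera call; for the wrist camera it gives the pose at the moment of the call.
A pose or a line that the arm cannot do raises env.PlanningError and nothing moves.
- job.job_done(): hands the job in, once; it reports no verdict.
The state is a dict: "time": time; "qpos": joint angles; "joint_velocities": joint speeds; "joint_torque": joint torques, N m; "tcp_pos": TCP position; "orientation": TCP orientation; "force": force on the tool from outside, world axes, zero at the start; "torque": the same for the moment, N m; "opening": finger opening in m.
Only numpy, scipy, OpenCV 4.12 (cv2) and the standard library are available. Lean on these libraries where they do the work, as an engineer would, in place of code of your own. Each camera call takes 0.05 s, during which the arm holds its last target.

TASK

Load the slide carrier into the smear stage: hold the spring clip open by pressing its long bar down with one fingertip, and with the other fingertip push the carrier along its channel, under the raised nose of the clip, until it is fully home against the end stop. Then let the clip go so that its nose clamps the carrier, and move clear. The carrier is only pushed, never lifted off the stage, and the things lying about on the table stay where they are.

Things in the scene. Friction and masses are not known exactly. Their poses are not given: they have to be found in the camera images.
- smear_stage: Fixed grey slab with a raised aluminium bed. Its +x is the loading direction; origin on the table under the channel's centre line. In its frame (mm): slab x -130 to 70, y -38 to 82, top z 18; bed x -127 to 67, top z 30; guide rails along x, inner faces at y -28 and 28, tops z 38.
- stop_face (a point): Middle of the end stop's face at bed height, stage x 60, y 0, z 30 mm; axes as the stage's. The stop closes the far end of the channel, 10 mm high. The carrier is home with its front edge against it, its origin then 38 mm before this point (stage x 22).
- hinge_mid (a point): Middle of the clip's hinge rod, on the stage's +y side: 7 mm thick, along the stage's x from x -122 to 58 at y 40, z 46, between two posts (y 35 to 47, tops z 51); this point at x -32. Axes as the stage's.
- spring_clip: The steel spring clip, one rigid piece turning on the rod: rod, long press bar outside (+y), nose inside over the channel. Origin on the rod's axis at stage x 0, y 40, z 46 mm; axes as the stage's at joint 0, turning with the clip.
- clip_turn (a joint): Turn of the spring clip about its rod, rad: 0 at rest (nose down, channel blocked), grows as the press bar goes down and the nose rises; stop at 0.52. The nose clears the carrier from 0.25 on; 0.35 gives 3 mm of room. Spring: about 3.5 N on the bar's middle starts it, 6 N holds it at 0.35. Released onto the carrier it rests at about 0.24.
- press_bar (a point): Ribbed steel bar of the clip, outside the rod, 106 mm along the stage's x (stage x -118 to -12), 28 wide, 4 thick. Point: centre of its top; axes as the clip's. At rest it slopes 0.35 rad, outer edge up, point at stage y 63, z 48; at joint 0.35 it is level at y 62, z 40; at the stop z 36. Press it anywhere along its length; a fingertip can slide along it while pressing.
- clip_nose (a point): Steel nose of the clip, 30 x 14 x 8 mm, over the channel at stage x 20 to 50, y about 12 to 26. Point: centre of its underside. At rest its lower edge is 2 mm above the bed, so its blunt end at stage x 20 stops the carrier; with the bar held down it rises over the carrier, and on release it clamps the carrier's top.
- slide_carrier: Loose flat white carrier with two glass slides, 76 (x) x 53 x 8 mm, 150 g, in the channel, front (+x) 10 to 35 mm short of the nose. Origin: centre of the underside. At its rear an upright lip, 6 thick, 50 wide: rear face at x -38, top 22 mm above the underside. Push that face along +x: a fingertip behind it at the pressed bar's height (6 to 12 mm above the bed) meets it.
- marker_pen: Black pen lying on the table, 126 mm long, 14 thick; origin under its middle, length along y. Leave alone.
- ointment_bottle: Small white bottle standing on the table, 30 mm wide, 55 high; origin at the centre of its underside. Leave alone.
- tourniquet: Rolled blue strap with a white buckle lying on the table, 62 x 46 x 24 mm; origin under its middle. Leave alone.
- steel_cup: Small open grey cup standing on the table, 66 mm wide, 42 high; origin at the centre of its underside. Leave alone.
There are look-alikes about, which are no part of the job. What is shaped like the smear_stage but blue or orange is not meant.

How it is judged:
By the outcome, as a careful person would: the job done as asked, in the order asked, and still so for the second after the job is handed in, with the robot touching nothing.
It also fails if it takes over 38 s, if anything falls off the work surface, if the arm or the gripper's body presses on something with over 40 N, if the wrist force passes 120 N, or if a joint passes its speed limit or range.

## Working session

There is one attempt and no reset: what is moved stays moved. The work goes in short steps, each a Python script; the robot and the scene stay as the last script left them, time stands still between calls to the robot, and variables do not carry over. Pictures are saved under pics/ and viewed, and the job is handed in when it is done.

```bash
mkdir -p pics; ls
python3 - <<'E'
from cell import env,kin,camera,calibration,job
import cv2
s=env.get_state();print(s)
for n in("top","side","wrist"):
    p,d=camera(n);cv2.imwrite(f"pics/{n}0.png",p);print(n,calibration(n))
    import numpy as np;np.save(f"pics/{n}0.npy",d)
E
```

```text
pics
{'time': 0.0, 'qpos': array([-1.4111091 ,  0.47779426,  0.02233504,  1.55645725, -0.01149483,
        1.10929614, -0.08311628]), 'joint_velocities': array([-0.00086214,  0.00039987, -0.00069216, -0.00110132,  0.00201648,
        0.00099477, -0.00143585]), 'joint_torque': array([ 5.86964543e-04, -5.96447504e+01,  1.60813618e+00, -2.81209338e+01,
        1.24651377e-02,  9.11392010e-03, -1.44073613e-05]), 'tcp_pos': array([0.17848506, 0.65049542, 0.30292698]), 'orientation': array([-5.30598221e-05,  1.33488038e-01,  9.91050003e-01, -9.11883954e-04]), 'force': array([-0.68650007, -0.93125904,  0.01667306]), 'torque': array([-0.02848877, -0.03816765,  0.00587967]), 'opening': 0.08523307373438069}
top {'fx': 601.6214659695789, 'fy': 601.6214659695789, 'cx': 321.1664341165375, 'cy': 237.36931944431495, 'rvec': array([ 2.17056673, -2.15448371,  0.10003396]), 'tvec': array([-0.01483656,  0.41738131,  1.4395887 ])}
side {'fx': 542.0470785029437, 'fy': 542.0470785029437, 'cx': 312.47392507256296, 'cy': 254.0530346414509, 'rvec': array([ 1.95890359,  0.03007221, -0.03394141]), 'tvec': array([-0.38499915,  0.06117426,  1.24252172])}
wrist {'fx': 371.64829954431775, 'fy': 371.64829954431775, 'cx': 322.729725238284, 'cy': 239.38720719119533, 'rvec': array([-2.29366862, -1.75034621, -0.26853061]), 'tvec': array([-0.67466345, -0.03855612,  0.37926441])}
```

View pics/top0.png

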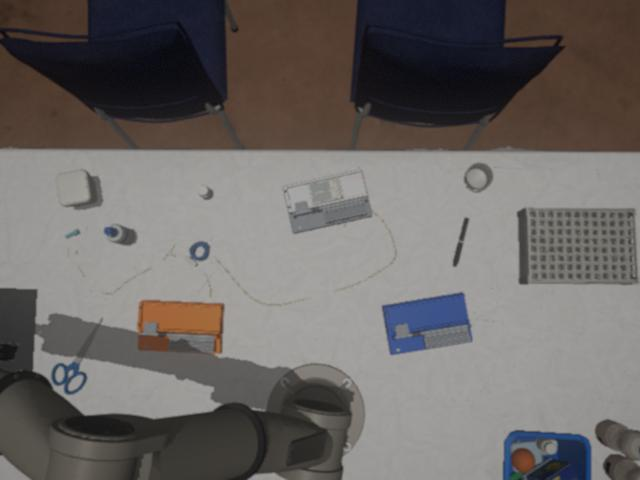

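View pics/side0.png

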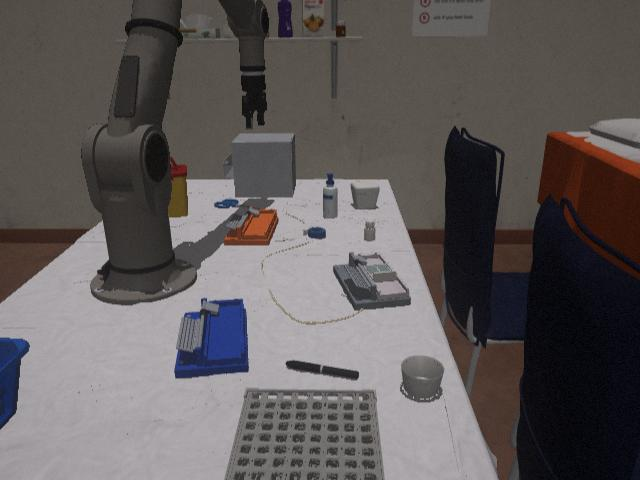

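View pics/wrist0.png

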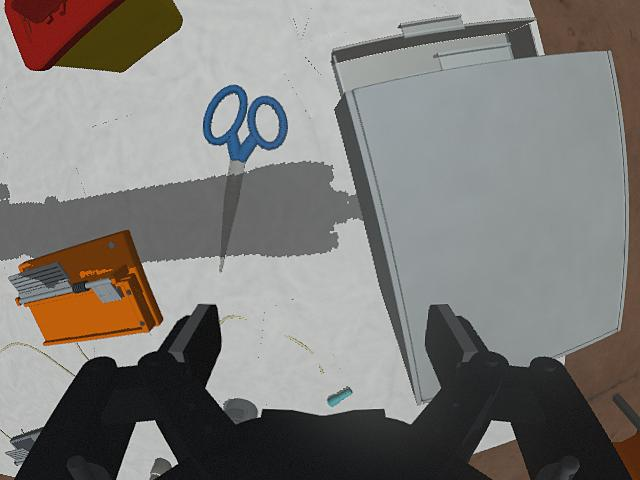

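The top view shows the grey stage at about (327,200), with the nose at its left end (300,207) and the bar at lower right. The blue and orange look-alikes are at (428,322) and (180,325). Next I'll enlarge the grey one.

```bash
cat > h.py <<'E'
import numpy as np,cv2
from cell import env,kin,camera,calibration,job
def ray(c,u,v,fish=False):
    R=cv2.Rodrigues(np.array(c["rvec"]))[0];t=np.array(c["tvec"])
    x=(u-c["cx"])/c["fx"];y=(v-c["cy"])/c["fy"]
    if fish:
        r=np.hypot(x,y);k=np.sin(r)/r if r>1e-9 else 1;d=np.array([x*k,y*k,np.cos(r)])
    else: d=np.array([x,y,1.])
    return -R.T@t,R.T@d
def onz(c,u,v,z,fish=False):
    o,d=ray(c,u,v,fish);return o+d*(z-o[2])/d[2]
def proj(c,p,fish=False):
    R=cv2.Rodrigues(np.array(c["rvec"]))[0];q=R@np.array(p)+c["tvec"]
    if not fish:return q[:2]/q[2]*c["fx"]+[c["cx"],c["cy"]]
    r=np.arctan2(np.hypot(q[0],q[1]),q[2]);return q[:2]/np.hypot(q[0],q[1])*r*c["fx"]+[c["cx"],c["cy"]]
E
python3 - <<'E'
from h import *
p=cv2.imread("pics/top0.png")
cv2.imwrite("pics/topz.png",cv2.resize(p[160:242,275:383],None,fx=7,fy=7,interpolation=cv2.INTER_CUBIC))
c=calibration("top")
for uv in [(293,232),(372,213),(284,186),(366,169)]:print(onz(c,*uv,.018))
E
```

```text
[0.43055295 0.05710256 0.018     ]
[ 0.47856559 -0.13539643  0.018     ]
[0.54420889 0.08070775 0.018     ]
[ 0.587856   -0.12071928  0.018     ]
```

View pics/topz.png

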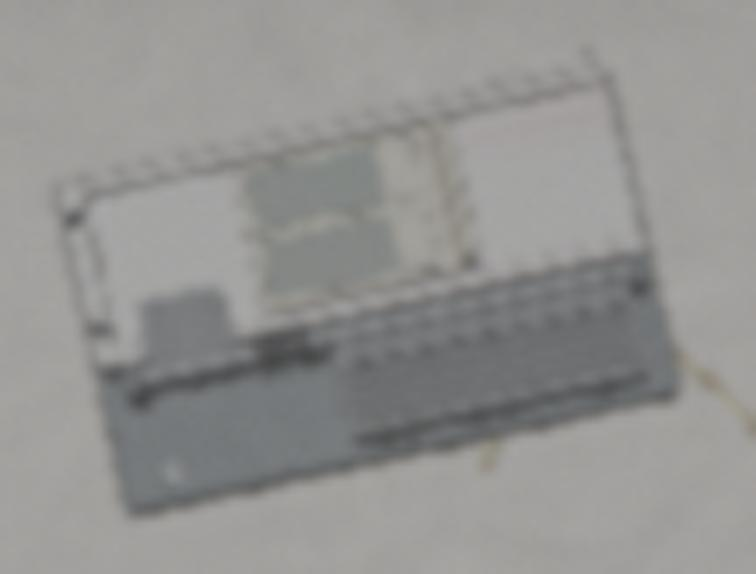

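```bash
cat >> h.py <<'E'
from scipy.spatial.transform import Rotation as Rn
def quat(yaw,sgn=1):
    # tool z down, tool y = sgn*stage ey
    ey=sgn*np.array([-np.sin(yaw),np.cos(yaw),0]);z=np.array([0,0,-1.]);x=np.cross(ey,z)
    return Rn.from_matrix(np.c_[x,ey,z]).as_quat(scalar_first=True)
E
python3 - <<'E'
from h import *
s=env.get_state();c=calibration("wrist")
o,d=ray(c,c["cx"],c["cy"],True);R=Rn.from_quat(s["orientation"],scalar_first=True)
print("cam in tool",R.inv().apply(o-s["tcp_pos"]),R.inv().apply(d), env.nose_length)
yaw=np.radians(103);ex=np.array([np.cos(yaw),np.sin(yaw),0]);ey=np.array([-ex[1],ex[0],0]);O=np.array([.526,.008,0])
for sg in(1,-1):
  for p in [(-.1,.03,.14),(-.027,.03,.11),(-.03,.03,.3)]:
    w=O+ex*p[0]+ey*p[1]+[0,0,p[2]];print(sg,p,w,kin.inverse_kinematics(w,quat(yaw,sg)))
E
```

```text
cam in tool [ 0.07789345  0.00036053 -0.06920332] [-3.01310914e-01  1.59728238e-04  9.53525934e-01] 0.0726
1 (-0.1, 0.03, 0.14) [ 0.519264   -0.09618554  0.14      ] [-0.77393061  0.93531551  1.2635963   2.08651953 -1.09389731  1.04207171
 -1.83526808]
1 (-0.027, 0.03, 0.11) [ 0.50284258 -0.02505652  0.11      ] [-0.91997588  0.99422169  1.26012154  2.15511769 -1.19672855  1.0303885
 -1.87710762]
1 (-0.03, 0.03, 0.3) [ 0.50351743 -0.02797963  0.3       ] [-1.05069334  0.46212253  1.30159756  2.01157151 -0.51526112  1.0597001
 -2.42336824]
-1 (-0.1, 0.03, 0.14) [ 0.519264   -0.09618554  0.14      ] [-0.59716147  0.64694079  0.89126818  2.07846193 -0.74031997  0.76855401
  0.99011405]
-1 (-0.027, 0.03, 0.11) [ 0.50284258 -0.02505652  0.11      ] [-0.48001987  0.54060674  0.5132661   2.13268374 -0.47890956  0.58044975
  0.60667615]
-1 (-0.03, 0.03, 0.3) [ 0.50351743 -0.02797963  0.3       ] [-0.7507216   0.24830862  0.81154137  2.00036361 -0.2164194   0.97940923
  0.3941163 ]
```

Run:
```python
from h import *
yaw=np.radians(103);ex=np.array([np.cos(yaw),np.sin(yaw),0]);ey=np.array([-ex[1],ex[0],0]);O=np.array([.526,.008,0])
w=O+ex*-.06+ey*.022+[0,0,.25]
env.reach(w,quat(yaw,-1));env.grip(.052)
s=env.get_state();print(s["time"],s["tcp_pos"],s["qpos"],s["force"],s["opening"])
c=calibration("wrist");p,d=camera("wrist");cv2.imwrite("pics/w1.png",p);np.save("pics/w1.npy",d);np.save("pics/w1c.npy",c,allow_pickle=True)
```

```text
3.35 [ 0.51807998 -0.05535549  0.25000036] [-0.68904224  0.38325686  0.85158823  2.01658161 -0.36757191  0.89929297
  0.58722112] [-0.40164064  0.03386177 -0.93416717] 0.05184372719392361
```

View pics/w1.png

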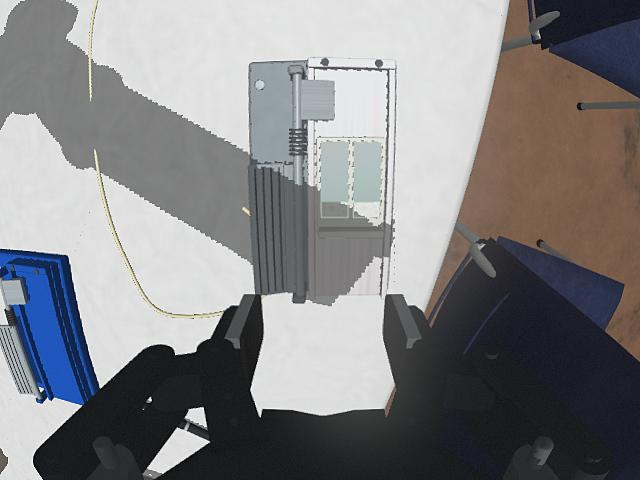

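The wrist view shows the whole stage: slab corners at (250,62) and (396,60), nose at (318,100), carrier rows 138–235 with the lip at about row 228. I'll zoom in for edge measurement.

Run:
```python
from h import *
p=cv2.imread("pics/w1.png")
cv2.imwrite("pics/w1a.png",cv2.resize(p[50:180,235:410],None,fx=4.5,fy=4.5,interpolation=cv2.INTER_CUBIC))
cv2.imwrite("pics/w1b.png",cv2.resize(p[180:310,235:410],None,fx=4.5,fy=4.5,interpolation=cv2.INTER_CUBIC))
```

```text
(no output)
```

View pics/w1a.png

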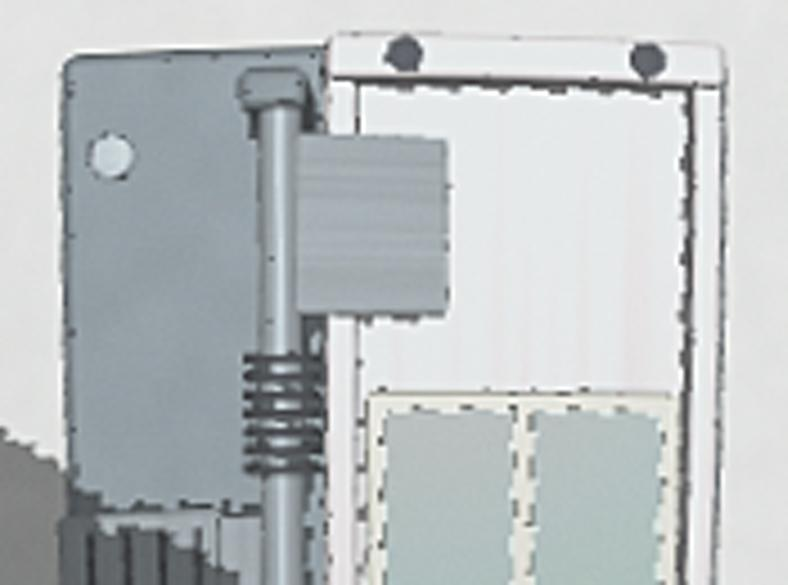

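View pics/w1b.png

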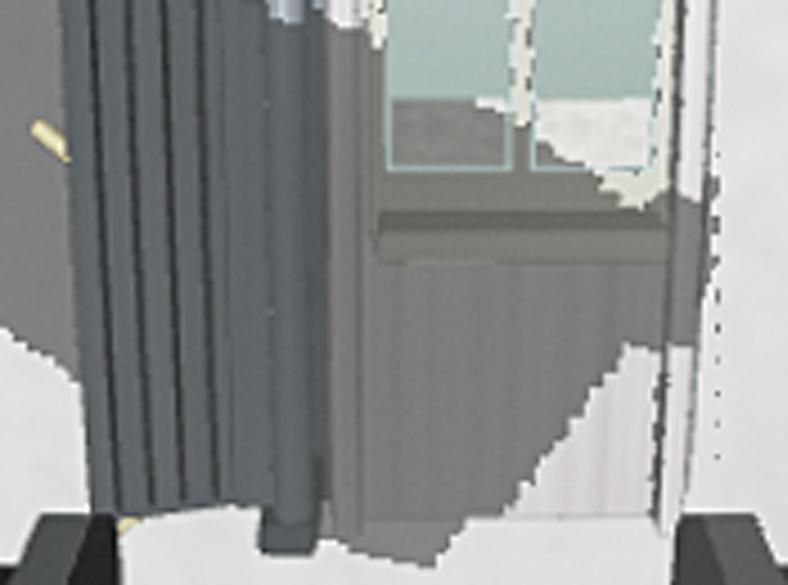

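```bash
cat > m.py <<'E'
from h import *
c=np.load("pics/w1c.npy",allow_pickle=True).item()
A=lambda u,v,z:onz(c,u/4.5+235-.39,v/4.5+50-.39,z,True)[:2]
B=lambda u,v,z:onz(c,u/4.5+235-.39,v/4.5+180-.39,z,True)[:2]
# stage direction: rod top, rail inner top edges
pairs={"rod":(A(284,130,.0495),B(295,500,.0495)),"railR":(A(692,100,.038),B(658,510,.038)),"railL in":(A(357,350,.038),B(360,520,.038))}
for k,(a,b) in pairs.items():
    d=a-b;print(k,a,b,"len",np.hypot(*d),"yaw",np.degrees(np.arctan2(d[1],d[0])))
pts={"slab70,82":A(66,57,.018),"stopL 60,28":A(358,80,.040),"stopR 60,-28":A(690,85,.040),"bedrear -127":B(520,515,.030),
"liprear":B(522,263,.052),"lipL":B(379,255,.052),"lipR":B(668,258,.052),"front":A(520,395,.038),"frL":A(370,395,.038),"frR":A(672,395,.038),"noseNear 20,12":A(446,315,.042),
"barfar -12 (y~76)":A(64,515,.053),"barnear -118":B(100,515,.053)}
if 1:
    yaw=np.radians(float(__import__("sys").argv[1]))
    ex=np.array([np.cos(yaw),np.sin(yaw)]);ey=np.array([-ex[1],ex[0]])
    O=np.array([float(__import__("sys").argv[2]),float(__import__("sys").argv[3])])
    for k,p in pts.items():print(k,p.round(4),"stage mm",(1e3*np.array([(p-O)@ex,(p-O)@ey])).round(1))
    for k,ab in pairs.items():
        for p in ab:print(k,(1e3*np.array([(p-O)@ex,(p-O)@ey])).round(1))
E
python3 m.py 103 .526 .008
```

```text
rod [0.47496465 0.04998385] [ 0.51137994 -0.10888632] len 0.16299019316959715 yaw 102.90999152420764
railR [0.53826149 0.07257636] [ 0.57861205 -0.10142312] len 0.1786168775533961 yaw 103.05613698699663
railL in [0.49396944 0.01755749] [ 0.52452836 -0.1156708 ] len 0.13668805797853856 yaw 102.91861813721302
slab70,82 [0.4306 0.0594] stage mm [71.5 81.4]
stopL 60,28 [0.484  0.0619] stage mm [62.  28.8]
stopR 60,-28 [0.5371 0.0746] stage mm [ 62.4 -25.8]
bedrear -127 [ 0.5549 -0.1117] stage mm [-123.1   -1.3]
liprear [ 0.5394 -0.0562] stage mm [-65.5   1.4]
lipL [ 0.5157 -0.0602] stage mm [-64.2  25.4]
lipR [ 0.5633 -0.0497] stage mm [-64.6 -23.3]
front [0.522  0.0164] stage mm [9.1 2. ]
frL [0.4978 0.0107] stage mm [ 8.9 26.9]
frR [0.5469 0.0227] stage mm [  9.7 -23.7]
noseNear 20,12 [0.5069 0.0265] stage mm [22.4 14.5]
barfar -12 (y~76) [ 0.454 -0.018] stage mm [-9.1 76. ]
barnear -118 [ 0.4779 -0.1184] stage mm [-112.4   75.3]
rod [52.4 40.3]
rod [-110.6   40.5]
railR [ 60.2 -26.5]
railR [-118.5  -26.6]
railL in [16.5 29.1]
railL in [-120.2   29.3]
```

```bash
cat >> h.py <<'E'
YAW=np.radians(103);EX=np.array([np.cos(YAW),np.sin(YAW),0]);EY=np.array([-EX[1],EX[0],0])
O=np.array([.526,.008,0])+.0025*EX+.0008*EY
Q=quat(YAW,-1)
def W(x,y,z):return O+EX*x/1e3+EY*y/1e3+np.array([0,0,z/1e3])
def st(tag):
    s=env.get_state();p=s["tcp_pos"]-O
    f=s["force"];print(tag,"t",round(s["time"],2),"stage mm",(1e3*np.array([p@EX,p@EY,p[2]])).round(1),"F stage",np.round([f@EX,f@EY,f[2]],1),"op",round(s["opening"],4))
    return s
def pic(n,tag):
    c=calibration(n);p,d=camera(n);cv2.imwrite(f"pics/{tag}.png",p);np.save(f"pics/{tag}_d.npy",d);np.save(f"pics/{tag}_c.npy",c,allow_pickle=True)
E
python3 - <<'E'
from h import *
env.movel(W(-87,28,145),velocity=.15)
st("above")
print(env.movel(W(-87,28,110),velocity=.03,stop_force=2.5))
st("touch")
pic("wrist","w2")
E
```

```text
above t 4.27 stage mm [-87.2  27.6 145.5] F stage [-0.4  0.5  0.6] op 0.0518
True
touch t 5.18 stage mm [-87.   28.2 114.8] F stage [ 0.1 -1.3  4.1] op 0.0522
```

View pics/w2.png

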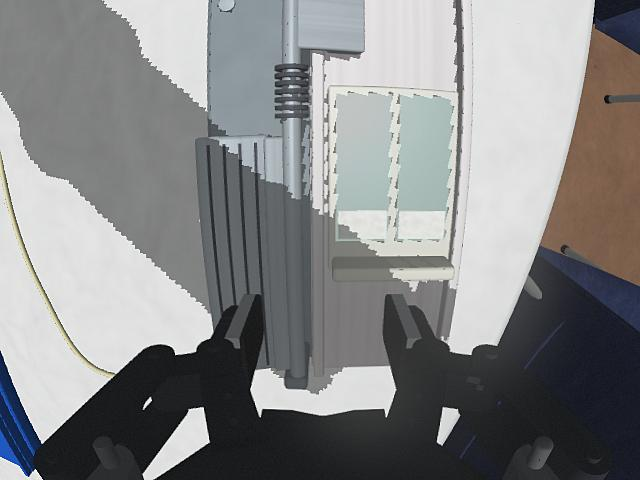

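The left fingertip is on the bar at (255,300), and the right one is behind the lip at (400,300) with the lip at row 270. I'll press now.

Run:
```python
from h import *
for z in (109,104.5):
    print(env.movel(W(-87,28,z),velocity=.03,stop_force=14));st(z)
pic("wrist","w3")
```

```text
False
109 t 5.58 stage mm [-87.   27.5 109.3] F stage [ 1.1 -0.1  6.8] op 0.0519
True
104.5 t 5.81 stage mm [-87.1  26.3 106.4] F stage [ 1.4  2.4 13.7] op 0.0519
```

View pics/w3.png

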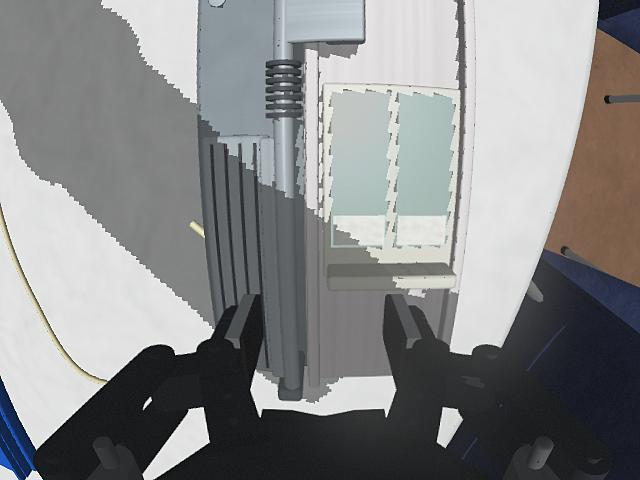

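Force rose faster than the spring explains. Before going on I'll check where it acts (torque) and the clip's angle (depth).

Run:
```python
from h import *
s=st("now");f=s["force"];t=s["torque"];print("torque stage",np.round([t@EX,t@EY,t[2]],3))
d=np.load("pics/w3_d.npy");c=np.load("pics/w3_c.npy",allow_pickle=True).item()
R=cv2.Rodrigues(np.array(c["rvec"]))[0]
def P(u,v):
    x=(u-c["cx"])/c["fx"];y=(v-c["cy"])/c["fy"];r=np.hypot(x,y);k=np.tan(r)/r
    q=np.array([x*k,y*k,1])*d[v,u];w=R.T@(q-c["tvec"])-O;return (1e3*np.array([w@EX,w@EY,w[2]])).round(1)
for n,uv in {"bar outer":(206,190),"bar mid":(225,190),"bar in":(255,190),"bar mid far":(235,160),"nose":(320,25),"nose2":(350,25),"rod":(285,170),"bed":(390,60),"bed2":(390,320),"rail":(312,120),"carrier":(390,262),"lip":(390,283),"slab":(235,100)}.items():print(n,P(*uv))
```

```text
now t 5.86 stage mm [-87.1  26.3 106.4] F stage [ 2.4  2.6 14.5] op 0.0522
torque stage [ 0.846 -0.357 -0.036]
bar outer [-33.4  73.3  33.6]
bar mid [-33.5  65.1  34.4]
bar in [-33.2  52.5  37.1]
bar mid far [-21.6  60.2  35.8]
nose [25.5 27.6 50.6]
nose2 [25.3 17.8 51.9]
rod [-24.4  39.6  48.6]
bed [17.7  0.5 29.6]
bed2 [-81.2   0.6  51.4]
rail [-7.1 30.6 37.1]
carrier [-62.2  -0.4  37.9]
lip [-65.3   1.8  51.7]
slab [ 2.8 63.7 18.2]
```

Torque (0.85 Nm / 14 N = 58 mm, on the +y side) and the bar slope (-0.168 over 21 mm) both show that the clip is at its 0.52 stop and that the outer finger is on the bar. I'll ease back to about 0.38.

```bash
cat >> h.py <<'E'
def P3(tag,u,v):
    d=np.load(f"pics/{tag}_d.npy");c=np.load(f"pics/{tag}_c.npy",allow_pickle=True).item()
    R=cv2.Rodrigues(np.array(c["rvec"]))[0]
    x=(u-c["cx"])/c["fx"];y=(v-c["cy"])/c["fy"];r=np.hypot(x,y);k=np.tan(r)/r
    q=np.array([x*k,y*k,1])*d[v,u];w=R.T@(q-c["tvec"])-O;return (1e3*np.array([w@EX,w@EY,w[2]])).round(1)
E
python3 - <<'E'
from h import *
env.movel(W(-87,28,109.5),velocity=.03);env.dwell(.15);st("eased")
pic("wrist","w4")
for n,uv in {"bar outer":(210,190),"bar mid":(228,190),"bar in":(255,190),"nose":(320,25),"nose2":(350,25)}.items():print(n,P3("w4",*uv))
E
```

```text
eased t 6.3 stage mm [-87.   27.8 109.9] F stage [0.1 0.3 6.2] op 0.0523
bar outer [-32.6  71.5  42.1]
bar mid [-33.   64.7  40.4]
bar in [-33.   53.8  41.6]
nose [27.5 29.2 47.1]
nose2 [27.7 18.7 47. ]
```

Run:
```python
from h import *
env.movel(W(-86,28,108.8),velocity=.02);st("pressed")
print(env.movel(W(-70,28,108.8),velocity=.04,stop_force=9));st("a")
pic("wrist","w5")
```

```text
pressed t 6.6 stage mm [-86.9  27.7 109.3] F stage [-1.9  0.3  6.5] op 0.0521
False
a t 7.15 stage mm [-71.7  27.2 109.7] F stage [-3.   0.6  7.4] op 0.0522
```

View pics/w5.png

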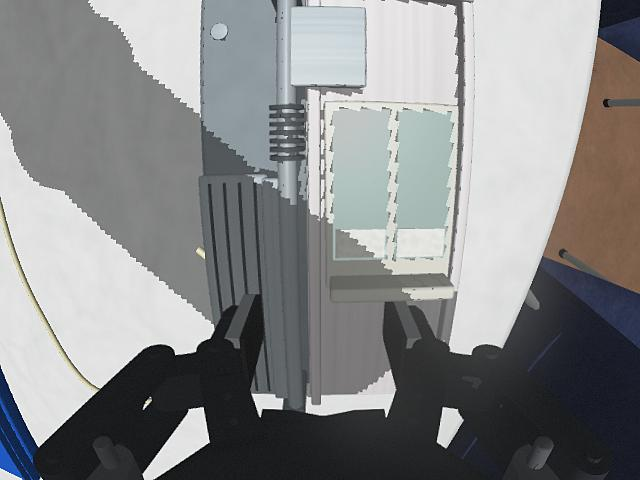

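The lip (row ~290) is now just ahead of the right fingertip (row 300). The nose (rows 8–87) is up and the channel is clear, so I'll push on.

Run:
```python
from h import *
print(env.movel(W(-45,28,108.8),velocity=.04,stop_force=8));st("b")
pic("wrist","w6")
print(env.movel(W(-20,28,108.8),velocity=.03,stop_force=8));st("c")
env.dwell(.2);st("c2")
pic("wrist","w7")
```

```text
False
b t 7.97 stage mm [-47.   27.1 109.7] F stage [-3.7  0.   7.9] op 0.052
True
c t 8.7 stage mm [-27.6  27.2 109.9] F stage [-0.5  0.2  6.5] op 0.0521
c2 t 8.9 stage mm [-27.6  27.3 109.9] F stage [-0.5  1.1  6.4] op 0.052
```

View pics/w6.png

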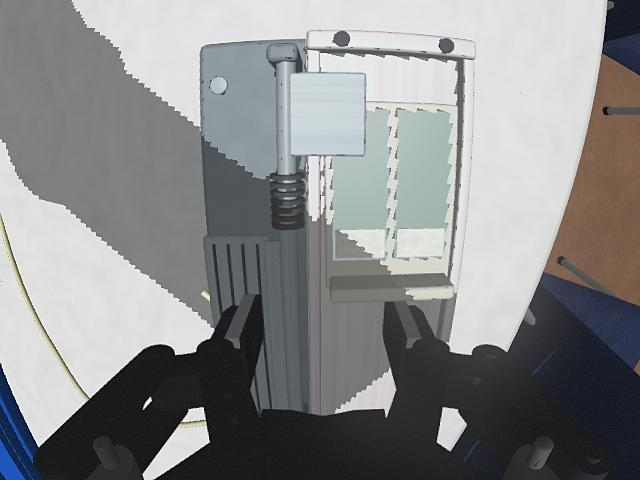

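View pics/w7.png

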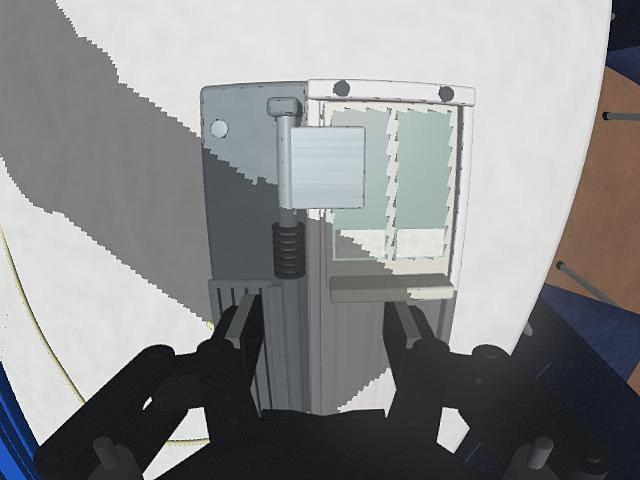

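The carrier's front now meets the end stop (row ~105), at TCP x -27.6 against the expected -27. I'll give one more firm push to seat it, then back off and release.

Run:
```python
from h import *
print(env.movel(W(-22,28,108.8),velocity=.015,stop_force=12));st("seat")
env.dwell(.1);s=st("seat2");p=s["tcp_pos"]-O;x=p@EX*1e3
pic("wrist","w8")
env.movel(W(x-5,28,108.8),velocity=.03);st("back")
env.movel(W(x-5,28,118),velocity=.03);st("rel")
env.movel(W(x-5,28,165),velocity=.1)
env.movel(W(-60,24,250),velocity=.15);st("clear")
pic("wrist","w9");pic("top","t9")
p=cv2.imread("pics/t9.png");cv2.imwrite("pics/t9z.png",p[150:300])
```

```text
True
seat t 9.27 stage mm [-27.2  27.4 110. ] F stage [-0.5  0.9  5.4] op 0.0522
seat2 t 9.37 stage mm [-27.2  27.4 110.1] F stage [-0.3  0.8  5.8] op 0.0522
back t 9.75 stage mm [-31.2  27.5 109.1] F stage [ 3.1 -0.4  8.1] op 0.0523
rel t 10.21 stage mm [-32.3  28.1 118. ] F stage [-0.1 -0.1 -1.1] op 0.0523
clear t 11.57 stage mm [-59.4  24.5 249.1] F stage [ 0.1  0.4 -0.9] op 0.052
```

View pics/w9.png

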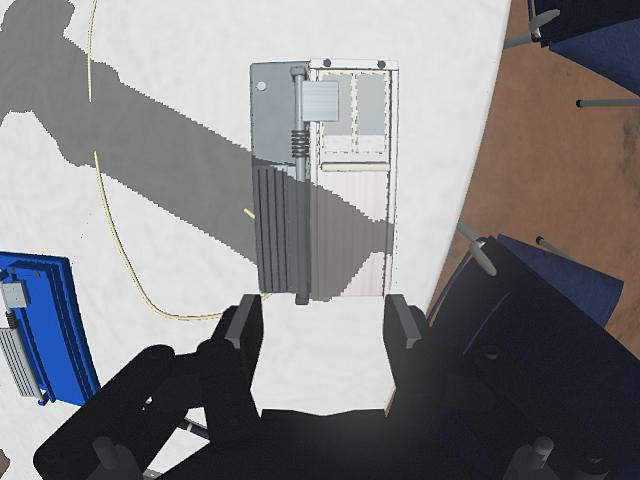

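View pics/t9.png

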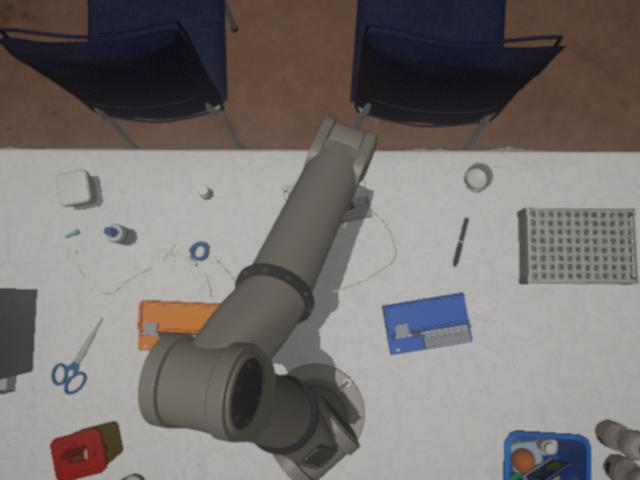

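Run:
```python
from h import *
p=cv2.imread("pics/w9.png")
cv2.imwrite("pics/w9a.png",cv2.resize(p[50:180,235:410],None,fx=4.5,fy=4.5,interpolation=cv2.INTER_CUBIC))
for n,uv in {"bar o":(260,230),"bar mid":(270,230),"bar in":(285,230),"nose":(312,100),"nose2":(332,100),"carrier":(354,100),"carr rear":(354,158),"lip":(354,166),"bed":(354,220)}.items():print(n,P3("w9",*uv))
for v in range(66,78): print(v,P3("w9",372,v),end=" ")
for v in range(162,176): print(v,P3("w9",354,v),end=" ")
```

```text
bar o [-62.6  72.7  42.9]
bar mid [-63.2  65.1  41. ]
bar in [-63.3  53.2  41. ]
nose [35.3 31.2 47.9]
nose2 [35.3 16.9 46.3]
carrier [36.   0.4 37.8]
carr rear [-7.9  0.1 37.3]
lip [-12.4   1.3  51.2]
bed [-58.5  -1.3  29.9]
66 [ 62.2 -12.8  39.2] 67 [ 61.2 -12.6  40.7] 68 [ 60.7 -12.8  39. ] 69 [ 60.1 -12.9  38. ] 70 [ 59.3 -13.   37.6] 71 [ 58.7 -13.2  36.3] 72 [ 57.7 -12.9  38.1] 73 [ 57.  -13.   37.5] 74 [ 56.3 -13.1  37. ] 75 [ 55.4 -12.9  38.1] 76 [ 54.7 -13.   37.6] 77 [ 54.  -13.1  37.1] 162 [-10.5   0.4  41.6] 163 [-10.4   1.1  49.2] 164 [-11.    1.3  51. ] 165 [-11.8   1.2  50.4] 166 [-12.4   1.3  51.2] 167 [-13.2   1.2  50.6] 168 [-13.9   1.2  51.1] 169 [-14.6   1.2  51. ] 170 [-15.3   1.3  51.7] 171 [-19.1  -0.9  27.8] 172 [-19.8  -0.8  28.9] 173 [-20.5  -0.8  29.4] 174 [-21.3  -0.7  29.7] 175 [-22.2  -0.9  28.5]
```

View pics/w9a.png

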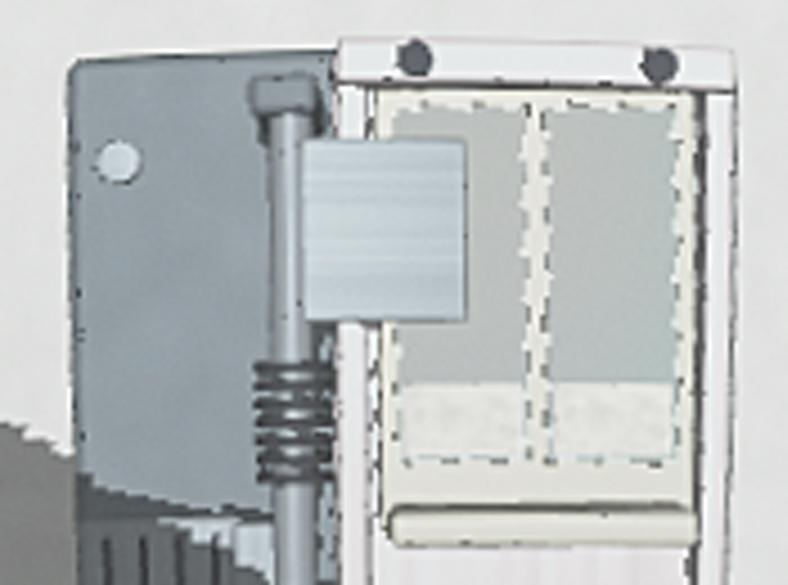

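```bash
python3 -c "
from h import *
job.job_done();st('end')"
```

```text
the job is handed in; nothing more can be done
the job is handed in; nothing more can be done
```

The carrier is loaded and clamped, and I handed the job in after about 11.6 s of the 38 s. I held the clip open with one fingertip on the press bar and pushed the carrier home with the other. Then I backed off about 4–5 mm, let the clip go and moved clear.

**Last checks** (wrist view and depth before hand-in):
- **Carrier home:** its rear edge is at stage x of about -16 mm, which is the home value, and no gap shows at the end stop.
- **Carrier on the bed:** its top is at 37–38 mm, so it still lies flat.
- **Clip clamped:** the nose rests on the carrier at a clip angle of about 0.24, as given for a loaded carrier.
- **Gripper free:** the force is back to about its resting level.
- **Other objects:** the bottle, strap, cup and pen look unmoved in the top view.

**What disagreed along the way:**
- **Overpressed bar:** my first press ran the clip onto its 0.52 stop at about 14 N, because the fingertips reached about 5 mm lower than I had estimated. I eased it back to about 0.35–0.4 before pushing.
- **Stage position:** my measured edges disagreed by up to about 2–4 mm along the stage's x, so I averaged them. The carrier met the stop within 1 mm of where that average predicted.

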